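# Pack the polishing-spindle kit into its caddy

### The job

Pack the polishing motor's spindle parts into the wooden caddy: drop the thick small-bore collar flat into the bottom of the upright tube first, then both thin spacer rings of the same diameter flat on top of it in one column, and lay the hexagonal nut flat in the round dish (before, between or after, as you like). Leave the look-alikes (the disc without a hole, the larger ring and the square nut) lying where they are.

Things in the scene. Friction and masses are not known exactly. Their poses are not given: they have to be found in the camera images.
- collar: Thick steel ring, outer diameter 40 mm, narrow bore 12 mm, 14 mm thick, about 110 g, lying flat on the bench. It and the other loose parts lie at least 90 mm apart between centres, among a few other small items no taller than 45 mm. Origin: centre of its underside; z up along its axis.
- spacer_a: Thin steel ring, outer diameter 40 mm, wide bore 24 mm, 8 mm thick, about 50 g, lying flat. Origin: centre of its underside; z up along its axis.
- spacer_b: A second ring just like spacer_a (outer diameter 40 mm, bore 24 mm, 8 mm thick). Origin: centre of its underside; z up along its axis. The two are interchangeable.
- hex_nut: Hexagonal steel nut with a hexagonal bore, 32 mm across flats (37 mm across corners), 14 mm high, about 70 g, lying flat. Origin: centre of its underside; z up; its x axis is square to one pair of flats, further pairs every 60 degrees.
- blank_disc: Look-alike, stays: solid steel disc without a hole, diameter 40 mm, 8 mm thick, lying flat. Origin: centre of its underside.
- wide_ring: Look-alike, stays: larger steel ring, outer diameter 54 mm, bore 24 mm, 8 mm thick, lying flat. Origin: centre of its underside.
- square_nut: Look-alike, stays: square steel nut, 32 mm by 32 mm, round bore 16 mm, 14 mm high, lying flat. Origin: centre of its underside, x and y square to its sides.
- caddy: Fixed dark-wood tray, 230 mm (its x) by 120 mm (its y), walls 6 mm thick and 16 mm high, floor 6 mm thick. It stands left or right of the loose parts. Origin: centre of its underside. It carries the tube and the dish, 54 mm either side of its centre along its x, either one at either end.
- tube: Fixed upright polished, slippery aluminium tube on the caddy floor, open on top: bore 45 mm, outside 54 mm, 37 mm high, inner floor 4 mm up; the top 9 mm flare to a 56 mm mouth (64 mm outside). The full column is 30 mm high, its top 3 mm below the mouth; fingers do not fit inside beside a part: let go at the mouth. Origin: centre of the underside, 6 mm above the bench; z up.
- dish: Fixed shallow round grey dish on the caddy floor: outer diameter 82 mm, inner 76 mm, rim 11 mm high, floor 4 mm thick. Origin: centre of its underside (6 mm above the bench); z up.
Not all that is in view belongs to the job. Leave any pink or red look-alike of the collar alone.

How it is judged:
By the outcome, as a careful person would: the job done as asked, in the order asked, and still so for the second after the job is handed in, with the robot touching nothing.
It also fails if it takes over 96 s, if anything falls off the work surface, if the arm or the gripper's body presses on something with over 40 N, if the wrist force passes 120 N, or if a joint passes its speed limit or range.

### The arm

A 6-joint arm with a two-finger parallel gripper is mounted at the origin on the work surface. World frame = base frame: x ahead of the robot, y to its left, z up, the work surface at z = 0. Lengths are in m, angles in degrees, forces in N, time in s.
With the tool pointing down it reaches from about 0.25 to 0.8 m from the base axis. Payload 8.5 kg.
Tool frame: the origin (TCP) lies at the very end of the fingers, on their centre line; the grasp point (between the pads) lies 19 mm behind it; x points along the fingers, z is the direction in which the jaws open and shut, and the axes are right-handed (so a half turn about x gives the same grasp; the last joint's range is limited). The gripper opens to 85 mm and grips with 20 to 120 N. Pads are 22 mm wide; open, the fingers measure 114 mm over their backs; the gripper's body (76 mm by 85 mm) begins 54 mm behind the grasp point. The pads swing forward as they close: fully open they stand 13 mm farther back than shut.
Start: joints at [73.625, 13.648, -0.773, 75.585, 0, 90], TCP at [0.148, 0.504, 0.231] pointing down, gripper open.
Joint ranges: [-152.45, 152.45], [-59.26, 108.67], [-65.41, 83.53], [-104.44, 129.93], [-82.83, 76.93], [-180, 180]. Speed limits (degrees/s): [127.2, 127.2, 159.86, 180, 180, 180].

### API

Orientations are given as [roll, pitch, yaw] about the fixed x, y, z axes, in that order (R = Rz(yaw) Ry(pitch) Rx(roll)).
In Python, from station import manip, optics gives the robot as it stands.
- The arm moves only by the tool step_arm, never from a script. Its argument "increments" is one flat list of numbers, 4 for each row, row after row: the shift along the tool's x, y, z in m, then the turn about the tool's x in degrees. In form: [dx, dy, dz, spin, dx, dy, dz, spin, ...]. A call has 1 to 20 rows; each row is the pose to reach, as a shift and turn from the pose commanded when the call began, along the tool's axes at that moment; what a row does not reach only later rows make up. A row lasts 1/8 s, in which the tool goes at most 62.5 mm and 10.7 degrees, less where a joint would pass 70% of its speed; a pose out of reach is approached as far as the arm can. A call with a gripper value outside its range is refused whole. "grip" is the gripper command: -1 is shut, 1 is fully open, values between are in proportion, set as the call begins (left out, the last holds). The fingers move at their own pace and stop on an object; "force" is the grip in N (left out, the last holds). Time passes only in rows, so rows that repeat a pose let the fingers close. It gives the time, the measured TCP pose, the force and the opening at its end, in the units of the state.
- manip.read_state(): the state, without advancing time (a new reading comes with each control period).
- optics.read_camera(name): name is "scene" or "top" or "wrist"; returns a dict with "color" (400x640x3 uint8, red, green, blue), "mtx" (3x3 intrinsics, pixels), "rvec" (rotation vector, rad) and "tvec" (3), from world to camera coordinates, as OpenCV has them; the wrist camera has in their place "mount" (4x4, takes a point from camera to tool coordinates, whose origin is the TCP and whose axes are the tool frame's). Camera axes: x right, y down, z forward; pixel columns grow to the right and rows downward; lengths in m; the calibration is good to about 2 mm. A picture is of the moment at which its call begins: read the wrist's pose just before it. There is no depth.
- manip.hand_in(): hands the job in, once; it reports no verdict.
The state is a dict: "time": time; "joint_pos": joint angles; "joint_vel": joint speeds; "joint_efforts": joint torques, N m; "position": TCP position; "tcp_rot": TCP orientation; "contact_force": force on the tool from outside, world axes, zero at the start; "wrist_torque": the same for the moment, N m; "gripper_width": opening from 0.0 (shut) to 1.0 (fully open).
Only numpy, scipy, OpenCV 4.12 (cv2) and the standard library are available. Lean on these libraries where they do the work, as an engineer would, in place of code of your own. Each camera call takes 0.05 s, during which the arm holds its last target. There are 200 camera calls.

## Working session

There is one attempt and no reset: what is moved stays moved. The work goes in short steps, Python scripts to look and compute and a tool call to move; the robot and the scene stay as the last step left them, time stands still between calls to the robot, and variables do not carry over. Pictures are saved under pics/ and viewed, about 12 in all and at most 16, crops included, and the job is handed in when it is done.

Besides the shell and the picture viewer there is one more tool, called after "Call:" as a command line: name --argument value ..., lists and objects as JSON in quotes. step_arm: Moves the arm, as the interface text tells. Its arguments: {"type":"object","properties":{"increments":{"type":"array","items":{"type":"number"}},"grip":{"type":"number"},"force":{"type":"number"}},"required":["increments"]}

```bash
mkdir -p pics
cat > h.py <<'E'
import numpy as np, cv2
from station import manip, optics
from scipy.spatial.transform import Rotation as R
def snap(n):
    s=manip.read_state(); c=optics.read_camera(n); c['s']=s
    if 'mount' in c:
        T=np.eye(4); T[:3,:3]=R.from_euler('xyz',s['tcp_rot'],degrees=True).as_matrix(); T[:3,3]=s['position']
        W=T@np.array(c['mount']); c['Rc']=W[:3,:3]; c['o']=W[:3,3]
    else:
        Rw=cv2.Rodrigues(np.array(c['rvec'],float))[0]; c['Rc']=Rw.T; c['o']=-Rw.T@np.array(c['tvec'],float).ravel()
    return c
def cast(c,uv,z):
    d=c['Rc']@np.linalg.inv(np.array(c['mtx']))@np.array([uv[0],uv[1],1.]); return c['o']+d*(z-c['o'][2])/d[2]
def proj(c,p):
    q=np.array(c['mtx'])@(c['Rc'].T@(np.array(p)-c['o'])); return q[:2]/q[2]
def save(c,f,crop=None,k=1):
    im=c['color'][:,:,::-1]
    if crop: im=im[crop[1]:crop[3],crop[0]:crop[2]]
    cv2.imwrite('pics/'+f,cv2.resize(im,None,fx=k,fy=k,interpolation=cv2.INTER_CUBIC))
E
python3 - <<'E'
from h import *
s=manip.read_state(); print(s)
for n in ('top','scene','wrist'):
    c=snap(n); save(c,n+'0.png',k=1.25); print(n,c['o'],c['Rc'].round(3).tolist(),np.array(c['mtx']).tolist())
E
```

```text
{'time': 0.0, 'joint_pos': array([ 7.36248246e+01,  1.36790472e+01, -8.15820718e-01,  7.55853954e+01,
        1.94550434e-03,  9.00019237e+01]), 'joint_vel': array([-0.08466742,  0.07097657,  0.00870239, -0.02831193,  0.01760174,
        0.13034368]), 'joint_efforts': array([ 2.66263749e-03, -5.38782191e+01,  3.46430898e+01,  1.84872234e-02,
        1.88450176e-04,  5.90606007e-06]), 'position': array([0.14788393, 0.50330839, 0.23070275]), 'tcp_rot': array([ 178.613402  ,   89.91971316, -107.76369851]), 'contact_force': array([-0.77796297,  1.15259767, -0.87389327]), 'wrist_torque': array([ 0.03856552,  0.0005888 , -0.02954329]), 'gripper_width': 1.0015005137476276}
top [0.38390771 0.00415682 0.96620808] [[-0.02, -0.993, 0.113], [-1.0, 0.021, 0.002], [-0.004, -0.113, -0.994]] [[436.616461972615, 0.0, 320.09951411741014], [0.0, 436.616461972615, 199.7688869712746], [0.0, 0.0, 1.0]]
scene [0.86943133 0.30264275 0.70492867] [[-0.625, 0.643, -0.442], [0.781, 0.512, -0.358], [-0.004, -0.569, -0.822]] [[378.8407765126598, 0.0, 318.0169115601233], [0.0, 378.8407765126598, 198.8234889386259], [0.0, 0.0, 1.0]]
wrist [0.0706986  0.52662588 0.37402863] [[0.282, 0.912, 0.298], [0.959, -0.268, -0.089], [-0.002, 0.311, -0.95]] [[302.6200971777605, 0.0, 315.9303976104165], [0.0, 302.6200971777605, 202.7349290403063], [0.0, 0.0, 1.0]]
```

View pics/top0.png

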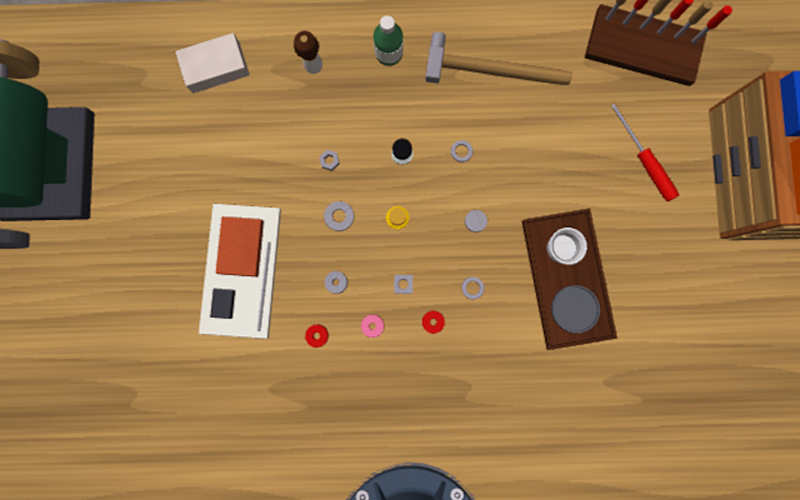

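View pics/scene0.png

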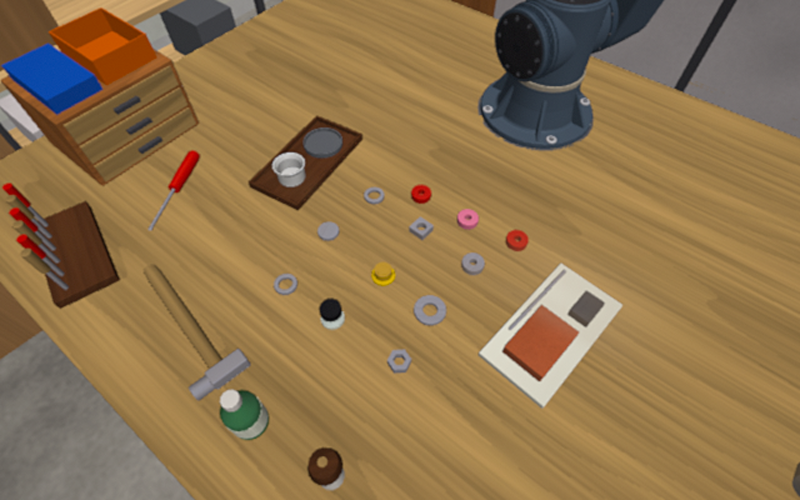

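Top view (display px): hex nut (330,160), collar (336,282), spacers (461,150) and (473,288), tube (566,246), dish (576,309). Look-alikes: wide ring (339,215), disc (476,220), square nut (403,284), red and pink rings.

```bash
cat > m.py <<'E'
from h import *
def blobs(c,lo=60,hi=5000,smax=60,vmin=70):
    hsv=cv2.cvtColor(c['color'],cv2.COLOR_RGB2HSV)
    m=((hsv[...,1]<smax)&(hsv[...,2]>vmin)).astype(np.uint8)
    cs,_=cv2.findContours(m,cv2.RETR_EXTERNAL,cv2.CHAIN_APPROX_NONE)
    out=[]
    for k in cs:
        a=cv2.contourArea(k)
        if lo<a<hi: M=cv2.moments(k); out.append((M['m10']/a,M['m01']/a,a,k))
    return out
E
python3 - <<'E'
from m import *
P={'hex':(330,160,14),'collar':(336,282,14),'sa':(461,150,8),'sb':(473,288,8),'tube':(566,246,43),'dish':(576,309,17),'wide':(339,215,8),'disc':(476,220,8),'sq':(403,284,14)}
t=snap('top'); s=snap('scene'); bt=blobs(t); bs=blobs(s)
for n,(u,v,h) in P.items():
    z=(h if h>15 else h*.6)/1000
    b=min(bt,key=lambda b:np.hypot(b[0]-u/1.25,b[1]-v/1.25)); p=cast(t,b[:2],z)
    q=proj(s,p); b2=min(bs,key=lambda b:np.hypot(*(b[:2]-q))); p2=cast(s,b2[:2],z)
    print(n,np.round(b[:3],1),p.round(4)[:2],np.round(b2[:3],1),p2.round(4)[:2])
# caddy corners by brown mask
hsv=cv2.cvtColor(t['color'],cv2.COLOR_RGB2HSV); m=((hsv[...,2]<95)).astype(np.uint8); m[:160]=0;m[:,:400]=0;m[290:]=0;m[:,500:]=0
k=max(cv2.findContours(m,0,1)[0],key=cv2.contourArea); r=cv2.minAreaRect(k)
bx=np.array([cast(t,q,.016)[:2] for q in cv2.boxPoints(r)]); print(bx.round(4).tolist(),bx.mean(0))
E
```

```text
hex [262.9 127.5 161.5] [0.6593 0.1315] [319.  288.4 243.5] [0.6569 0.1315]
collar [268.4 225.4 232.5] [0.4386 0.1208] [378.2 210.4 227.5] [0.4368 0.1217]
sa [369.  120.3 207. ] [ 0.6718 -0.1082] [228.1 226.9 226.5] [ 0.6695 -0.1071]
sb [377.9 230.  224.5] [ 0.4238 -0.1194] [298.8 156.  151. ] [ 0.4225 -0.1182]
tube [453.5 196.7 707. ] [ 0.4896 -0.2776] [231.3 134.8 559.5] [ 0.4968 -0.2663]
dish [ 460.5  246.8 1092. ] [ 0.3834 -0.2947] [258.  113.2 535.5] [ 0.3841 -0.2902]
wide [270.7 172.4 415. ] [0.557  0.1152] [343.6 247.6 459.5] [0.5555 0.1156]
disc [380.4 176.2 223.5] [ 0.5433 -0.1292] [262.2 184.3 181.5] [ 0.5412 -0.1285]
sq [322.1 227.1 192. ] [0.4325 0.0029] [336.7 182.1 193. ] [0.4313 0.0038]
[[0.5401, -0.2078], [0.5619, -0.3316], [0.3328, -0.3618], [0.3122, -0.2414]] [ 0.43676518 -0.28564984]
```

View pics/wrist0.png

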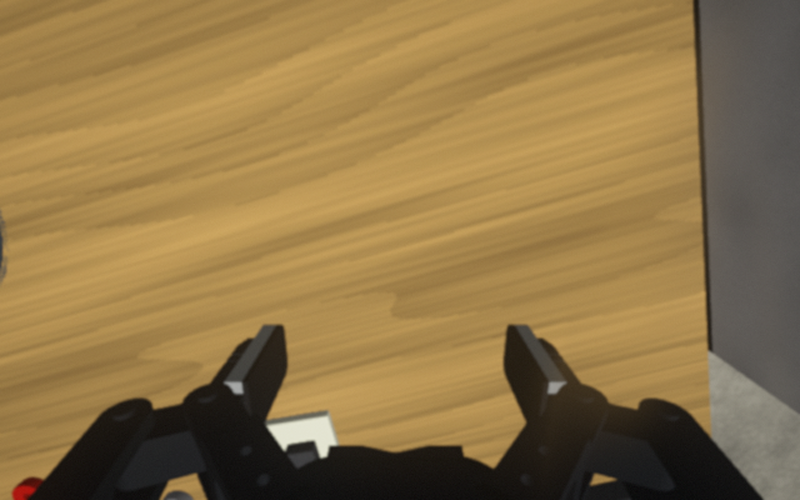

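Call:
step_arm --increments '[0.01,-0.04,0,-2,0.03,-0.09,0,-5,0.05,-0.14,0,-8,0.06,-0.19,0.001,-11,0.07,-0.24,0.002,-14,0.08,-0.28,0.003,-16.4,0.081,-0.301,0.003,-16.4,0.081,-0.301,0.003,-16.4,0.081,-0.301,0.003,-16.4]' --grip 0.5

```text
time: 1.38
position: [0.4368, 0.4221, 0.1506]
tcp_rot: [66.6, 90.0, 156.6]
contact_force: [-0.0, 0.2, 0.8]
gripper_width: 0.75
```

```bash
cat >> m.py <<'E'
def tool(s):
    return R.from_euler('xyz',s['tcp_rot'],degrees=True).as_matrix()
def go(s,p,psi=None):
    M=tool(s); d=M.T@(np.array(p)-s['position']); cur=np.degrees(np.arctan2(M[1,2],M[0,2]))
    sp=None if psi is None else (cur-psi+180)%360-180
    print('pos',s['position'].round(4),'psi',round(cur,2),'d',d.round(4),'spin',sp,'w',round(s['gripper_width'],3),'F',s['contact_force'].round(1),'t',s['time'],'xz',M[:2,0].round(3))
def near(c,p,h,**k):
    z=h/1000; q=proj(c,[p[0],p[1],z]); b=min(blobs(c,**k),key=lambda b:np.hypot(*(b[:2]-q)))
    pts=np.array([cast(c,x,z*.7)[:2] for x in b[3][:,0,:]+0.0],np.float32)
    (x,y),r=cv2.minEnclosingCircle(pts); print('blob',np.round(b[:3],1),'cent',cast(c,b[:2],z*.6)[:2].round(4),'circ',round(x,4),round(y,4),round(r,4)); return b
E
python3 - <<'E'
from m import *
c=snap('wrist'); save(c,'w1.png',k=1.25); near(c,(.4377,.1212),14,lo=300,hi=20000); print(c['s']['joint_pos'].round(1)); go(c['s'],[.4377,.1212,.05],90)
E
```

```text
blob [  14.9  191.4 1066.5] cent [0.438  0.1272] circ 0.4396 0.1256 0.0239
[44.  23.7  2.  68.3  0.  44. ]
pos [0.4368 0.4221 0.1506] psi 90.03 d [ 0.1006 -0.0008 -0.3009] spin 0.032256462462214586 w 0.75 F [-0.   0.2  0.8] t 1.375 xz [-0.  0.]
```

View pics/w1.png

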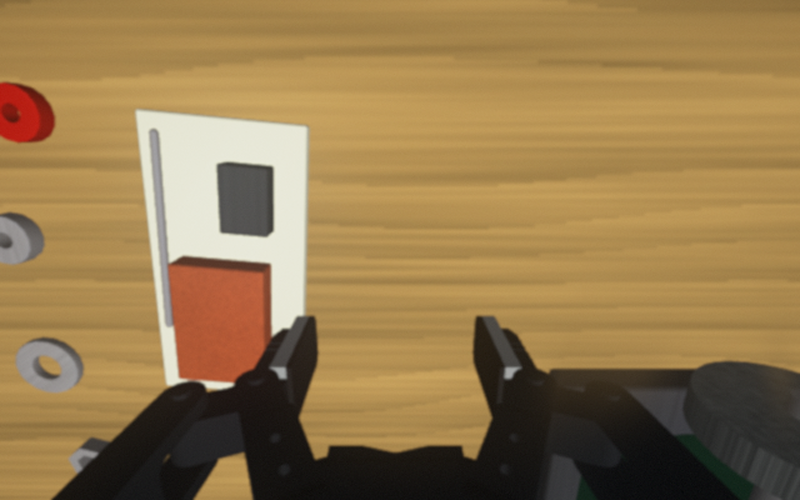

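Wrist view: the collar is at the left edge (12,238), so my shift missed the y distance. I'll move another 0.30 m along tool -z.

Call:
step_arm --increments '[0,0,-0.04,0,0,0,-0.09,0,0,0,-0.14,0,0,0,-0.19,0,0,0,-0.24,0,0,0,-0.28,0,0,0,-0.3,0,0,0,-0.3,0]'

```text
time: 2.42
position: [0.4372, 0.1214, 0.1509]
tcp_rot: [-76.3, 90.0, 13.6]
contact_force: [0.5, 0.7, -0.0]
gripper_width: 0.749
```

Run:
```python
from m import *
c=snap('wrist'); save(c,'w2.png',k=1.25); near(c,(.4377,.1212),14,lo=300,hi=20000); near(c,(.433,.003),14,lo=300,hi=20000);go(c['s'],[.4377,.1212,.05],90)
```

```text
blob [ 315.2  190.3 1205. ] cent [0.4376 0.1211] circ 0.4375 0.1212 0.0202
blob [ 193.7  184.6 1190. ] cent [0.4317 0.0027] circ 0.4315 0.0033 0.0242
pos [0.4372 0.1214 0.1509] psi 89.97 d [ 0.1009 -0.0004 -0.0002] spin -0.03038686703558824 w 0.749 F [ 0.5  0.7 -0. ] t 2.425 xz [0.001 0.   ]
```

View pics/w2.png

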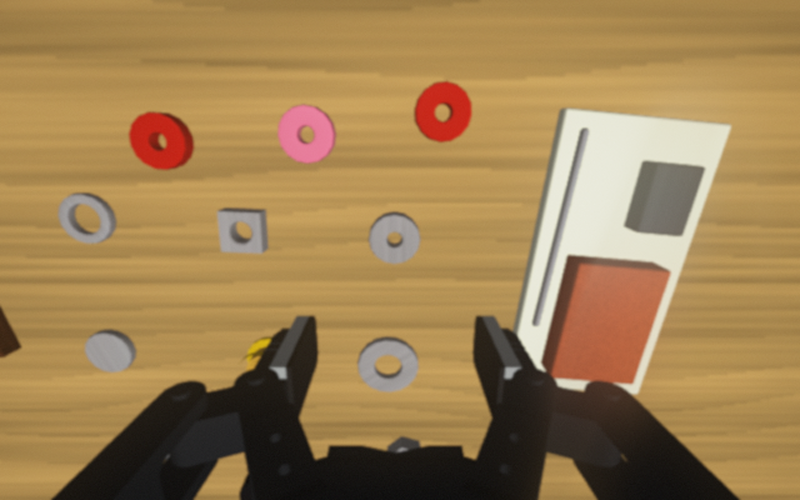

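The collar is under the tool at (395,238), found at (0.4375, 0.1212). Both fingers will be clear of neighbours on the way down.

Call:
step_arm --increments '[0.03,0,0,0,0.07,0,0,0,0.105,0,0,0,0.125,0,0,0,0.14,0,0,0,0.147,0,0,0,0.147,0,0,0]'

```text
time: 3.35
position: [0.4376, 0.1224, 0.0032]
tcp_rot: [100.7, 90.0, -169.2]
contact_force: [-0.3, 0.3, -0.2]
gripper_width: 0.749
```

Call:
step_arm --increments '[0,0,0,0,0,0,0,0,0,0,0,0,0,0,0,0,0,0,0,0,0,0,0,0]' --grip -1 --force 50

```text
time: 4.1
position: [0.4382, 0.1219, 0.0042]
tcp_rot: [-61.5, 89.9, 28.6]
contact_force: [-0.9, 0.7, 6.7]
gripper_width: 0.437
```

Call:
step_arm --increments '[-0.01,0,0,0,-0.03,0,0,0,-0.06,0,0,0,-0.08,0,0,0,-0.1,0,0,0,-0.1,0,0,0]'

```text
time: 4.85
position: [0.4389, 0.1219, 0.105]
tcp_rot: [-76.1, 89.8, 13.9]
contact_force: [-0.2, 0.6, -1.6]
gripper_width: 0.43
```

Run:
```python
from m import *
c=snap('wrist'); s=snap('scene')
q=proj(s,c['s']['position']).astype(int); print(q); x,y=max(0,q[0]-60),max(0,q[1]-50)
a=cv2.resize(s['color'][y:y+100,x:x+120],(480,400),interpolation=cv2.INTER_CUBIC)
b=c['color'][200:400,200:440]; b=cv2.resize(b,(480,400))[:,:320]
cv2.imwrite('pics/g1.png',np.hstack([a,b])[:,:,::-1]); go(c['s'],[.4902,-.2777,.12],90)
```

```text
[383 184]
pos [0.4389 0.1219 0.105 ] psi 90.02 d [-0.0151 -0.0513 -0.3996] spin 0.01828854729444629 w 0.43 F [-0.2  0.6 -1.6] t 4.85 xz [0.003 0.001]
```

View pics/g1.png

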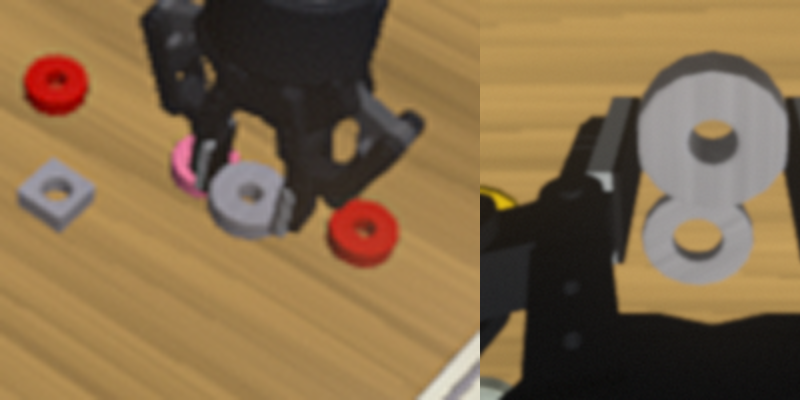

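The collar is held level, but the pads reach its bottom. I'll regrasp about 7 mm higher so it hangs below the fingertips at the tube mouth.

Call:
step_arm --increments '[0.03,0,0,0,0.06,0,0,0,0.085,0,0,0,0.097,0,0,0,0.1,0,0,0,0.1,0,0,0]'

```text
time: 5.7
position: [0.4365, 0.1211, 0.004]
tcp_rot: [122.1, 89.9, -147.8]
contact_force: [-8.4, -3.1, 16.9]
gripper_width: 0.432
```

Call:
step_arm --increments '[0,0,0,0,0,0,0,0,-0.004,0,0,0,-0.007,0,0,0,-0.007,0,0,0]' --grip 0.2

```text
time: 6.32
position: [0.4381, 0.1217, 0.0106]
tcp_rot: [-82.9, 90.0, 7.1]
contact_force: [-0.3, 0.2, -0.4]
gripper_width: 0.596
```

Call:
step_arm --increments '[0,0,0,0,0,0,0,0,0,0,0,0,0,0,0,0]' --grip -1

```text
time: 6.82
position: [0.4379, 0.1216, 0.0108]
tcp_rot: [-100.7, 90.0, -10.7]
contact_force: [-1.9, -1.1, 9.3]
gripper_width: 0.422
```

Call:
step_arm --increments '[-0.01,0,0,0,-0.03,0,0,0,-0.06,0,0,0,-0.08,0,0,0,-0.1,0,0,0,-0.11,-0.01,-0.03,0,-0.11,-0.02,-0.07,0,-0.11,-0.03,-0.12,0,-0.11,-0.03,-0.17,0,-0.11,-0.03,-0.21,0,-0.11,-0.03,-0.24,0,-0.11,-0.03,-0.25,0,-0.11,-0.03,-0.25,0]'

```text
time: 8.45
position: [0.4677, -0.1284, 0.1204]
tcp_rot: [51.6, 90.0, 141.5]
contact_force: [-0.5, -0.3, -1.3]
gripper_width: 0.416
```

Run:
```python
from m import *
c=snap('wrist'); s=snap('scene'); save(c,'t1.png',k=1.25)
go(c['s'],[.4902,-.2777,.12],90)
```

```text
pos [ 0.4677 -0.1284  0.1204] psi 89.96 d [ 0.0004 -0.0226 -0.1493] spin -0.036030385595267944 w 0.416 F [-0.5 -0.3 -1.3] t 8.45 xz [-0.  0.]
```

View pics/t1.png

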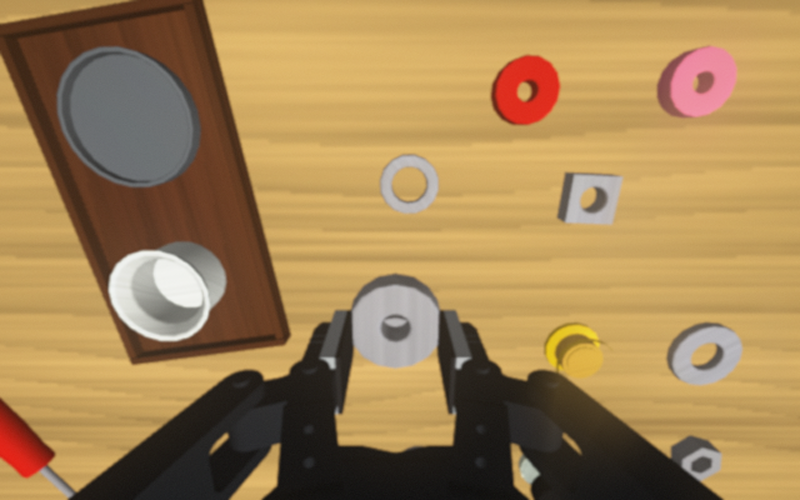

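Run:
```python
from m import *
c=snap('wrist'); im=c['color'][190:285,75:190]
hsv=cv2.cvtColor(im,cv2.COLOR_RGB2HSV)
for vm in (130,160,190,215):
    m=((hsv[...,1]<45)&(hsv[...,2]>vm)).astype(np.uint8)
    k=max(cv2.findContours(m,0,1)[0],key=cv2.contourArea)[:,0,:]+np.array([75.,190.])
    P=np.array([cast(c,q,.043)[:2] for q in k],np.float32); (x,y),r=cv2.minEnclosingCircle(P); print(vm,round(x,4),round(y,4),round(r,4))
near(c,(.38,-.2935),17,lo=1000,hi=30000,vmin=50,smax=70)
go(c['s'],[.4902,-.2777,.12],90)
```

```text
130 0.485 -0.2712 0.04
160 0.4865 -0.2715 0.0391
190 0.489 -0.278 0.0319
215 0.4889 -0.2782 0.0313
blob [ 100.8   92.9 9809. ] cent [ 0.3793 -0.2965] circ 0.3818 -0.2952 0.044
pos [ 0.4678 -0.1275  0.1204] psi 90.06 d [ 0.0003 -0.0223 -0.1502] spin 0.056016482612847085 w 0.418 F [-0.4  0.2 -0.9] t 8.55 xz [-0.  0.]
```

Call:
step_arm --increments '[0,-0.005,-0.03,0,0,-0.012,-0.07,0,0,-0.018,-0.11,0,0,-0.021,-0.14,0,0,-0.021,-0.15,0,0.01,-0.021,-0.15,0,0.035,-0.021,-0.15,0,0.055,-0.021,-0.15,0,0.065,-0.021,-0.15,0,0.07,-0.021,-0.15,0,0.07,-0.021,-0.15,0,0.07,-0.021,-0.15,0]'

```text
time: 10.1
position: [0.4894, -0.2784, 0.051]
tcp_rot: [-122.2, 89.9, -32.2]
contact_force: [-0.7, -0.4, -0.9]
gripper_width: 0.414
```

Run:
```python
from m import *
s=snap('scene'); save(s,'s2.png',crop=(160,70,320,190),k=5)
go(s['s'],[.489,-.278,.05],90)
```

```text
pos [ 0.4894 -0.2784  0.051 ] psi 90.03 d [0.001  0.0004 0.0004] spin 0.030955636819783194 w 0.414 F [-0.7 -0.4 -0.9] t 10.1 xz [ 0.001 -0.001]
```

View pics/s2.png

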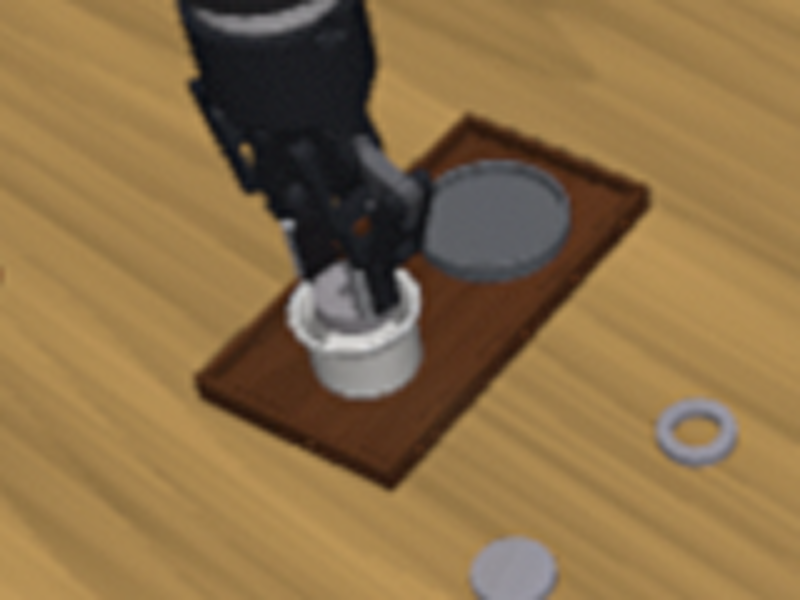

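The collar sits centred in the mouth (360,300). I'll release it, rise and look in.

Call:
step_arm --increments '[0,0,0,0,0,0,0,0,0,0,0,0,-0.02,0,0,0,-0.06,0,0,0,-0.1,0,0,0,-0.11,0,0,0,-0.11,0,0,0]' --grip 0.4

```text
time: 11.15
position: [0.4891, -0.2784, 0.1605]
tcp_rot: [-125.5, 89.9, -35.5]
contact_force: [-0.0, 0.0, -0.5]
gripper_width: 0.703
```

Run:
```python
from m import *
c=snap('wrist'); q=proj(c,[.489,-.278,.02]).astype(int); print(q)
save(c,'w3.png',crop=(q[0]-60,q[1]-60,q[0]+60,q[1]+60),k=4)
hsv=cv2.cvtColor(c['color'],cv2.COLOR_RGB2HSV)
go(c['s'],[.4232,-.1188,.05],90)
```

```text
[315 190]
pos [ 0.4891 -0.2784  0.1605] psi 90.02 d [0.1104 0.0659 0.1597] spin 0.021778715245375224 w 0.703 F [-0.   0.  -0.5] t 11.15 xz [ 0.001 -0.001]
```

View pics/w3.png

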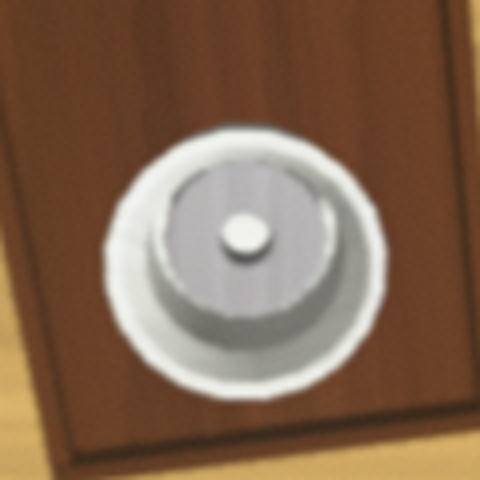

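The collar lies flat at the tube bottom (245,240). Next is the near spacer.

Call:
step_arm --increments '[0,0.015,0.035,0,0,0.03,0.08,0,0.005,0.05,0.12,0,0.01,0.062,0.15,0,0.01,0.066,0.16,0,0.01,0.066,0.16,0]' --grip 0.45

```text
time: 11.95
position: [0.4228, -0.1182, 0.1499]
tcp_rot: [99.5, 90.0, -170.4]
contact_force: [0.7, -1.1, 0.2]
gripper_width: 0.726
```

Run:
```python
from m import *
c=snap('wrist'); near(c,(.4232,-.1188),8,lo=300,hi=20000); go(c['s'],[.4232,-.1188,.05],90)
```

```text
blob [ 315.1  189.  1149. ] cent [ 0.4223 -0.1186] circ 0.4225 -0.1188 0.0199
pos [ 0.4228 -0.1182  0.1499] psi 90.08 d [ 0.0999 -0.0005 -0.0006] spin 0.08157591954244481 w 0.726 F [ 0.7 -1.1  0.2] t 11.95 xz [-0.001 -0.   ]
```

Call:
step_arm --increments '[0.03,0,0,0,0.07,0,0,0,0.105,0,0,0,0.125,0,0,0,0.138,0,0,0,0.144,0,0,0,0.144,0,0,0]'

```text
time: 12.88
position: [0.4231, -0.1187, 0.0064]
tcp_rot: [-174.0, 90.0, -84.0]
contact_force: [-0.1, -0.6, 0.2]
gripper_width: 0.725
```

Call:
step_arm --increments '[0,0,0,0,0,0,0,0,0,0,0,0,0,0,0,0,0,0,0,0]' --grip -1 --force 40

```text
time: 13.5
position: [0.4229, -0.1183, 0.0065]
tcp_rot: [-130.1, 90.0, -40.1]
contact_force: [-0.1, -0.5, 0.1]
gripper_width: -0.004
```

Call:
step_arm --increments '[-0.01,0,0,0,-0.03,0,0,0,-0.06,0,0,0,-0.09,0,0,0,-0.11,0,0,0,-0.11,0,0,0]'

```text
time: 14.25
position: [0.4238, -0.1186, 0.1179]
tcp_rot: [-107.8, 89.8, -17.7]
contact_force: [-0.6, -0.2, 0.4]
gripper_width: 0.002
```

Run:
```python
from m import *
c=snap('wrist'); save(c,'g2.png',crop=(240,200,400,320),k=4); go(c['s'],[.489,-.278,.12],90)
```

```text
pos [ 0.4238 -0.1186  0.1179] psi 90.03 d [-0.0017 -0.0651 -0.1594] spin 0.02551983059140639 w 0.002 F [-0.6 -0.2  0.4] t 14.25 xz [ 0.003 -0.001]
```

View pics/g2.png

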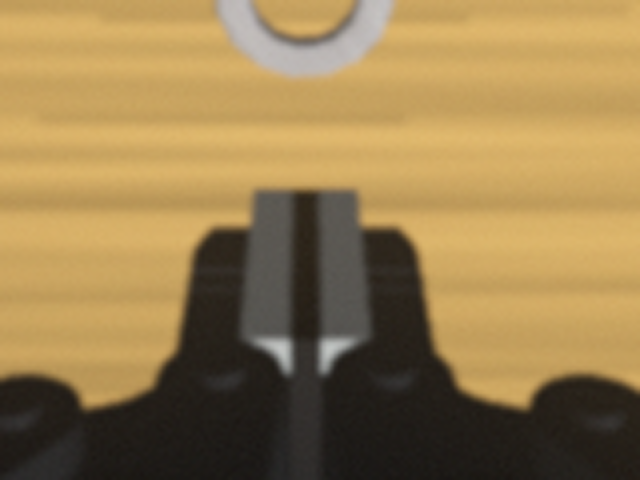

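The fingers shut above the ring, so the tips sit about 2 mm behind the TCP at this width. I'll open and go about 5 mm lower.

Call:
step_arm --increments '[-0.02,0,0,0,-0.03,0,0,0,-0.03,0,0,0,-0.03,0,0,0]' --grip 0.45

```text
time: 14.8
position: [0.4225, -0.1182, 0.1456]
tcp_rot: [80.1, 89.9, 170.1]
contact_force: [-0.5, -0.8, 0.3]
gripper_width: 0.723
```

Run:
```python
from m import *
c=snap('wrist'); near(c,(.4232,-.1188),8,lo=300,hi=20000); go(c['s'],[.4225,-.1188,.001],90)
```

```text
blob [ 315.3  190.5 1183. ] cent [ 0.4223 -0.1184] circ 0.4225 -0.1182 0.0199
pos [ 0.4225 -0.1182  0.1456] psi 90.03 d [ 1.446e-01 -1.000e-04 -6.000e-04] spin 0.025709385685672714 w 0.723 F [-0.5 -0.8  0.3] t 14.8 xz [-0.001  0.   ]
```

Call:
step_arm --increments '[0.03,0,0,0,0.07,0,0,0,0.105,0,0,0,0.125,0,0,0,0.138,0,0,0,0.1445,0,0,0,0.1445,0,0,0]'

```text
time: 15.72
position: [0.4229, -0.1183, 0.0018]
tcp_rot: [94.1, 90.0, -175.8]
contact_force: [0.4, -0.0, 0.3]
gripper_width: 0.727
```

Call:
step_arm --increments '[0,0,0,0,0,0,0,0,0,0,0,0,0,0,0,0,0,0,0,0]' --grip -1 --force 40

```text
time: 16.35
position: [0.4234, -0.1185, 0.0027]
tcp_rot: [-106.4, 89.9, -16.4]
contact_force: [-1.4, 0.9, 6.4]
gripper_width: 0.431
```

Call:
step_arm --increments '[-0.01,0,0,0,-0.03,0,0,0,-0.06,0,0,0,-0.09,0,0,0,-0.11,0,0,0,-0.12,-0.005,-0.02,0,-0.12,-0.02,-0.05,0,-0.12,-0.035,-0.085,0,-0.12,-0.05,-0.12,0,-0.12,-0.06,-0.145,0,-0.12,-0.065,-0.159,0,-0.12,-0.066,-0.16,0,-0.12,-0.066,-0.16,0]'

```text
time: 17.98
position: [0.4885, -0.2775, 0.122]
tcp_rot: [52.3, 90.0, 142.3]
contact_force: [0.1, 0.3, -0.8]
gripper_width: 0.432
```

Run:
```python
from m import *
c=snap('wrist'); save(c,'g3.png',crop=(240,180,400,300),k=4); go(c['s'],[.489,-.278,.045],90)
```

```text
pos [ 0.4885 -0.2775  0.122 ] psi 90.04 d [ 0.077  -0.0005 -0.0005] spin 0.041501746683337615 w 0.432 F [ 0.1  0.3 -0.8] t 17.975 xz [-0.  0.]
```

View pics/g3.png

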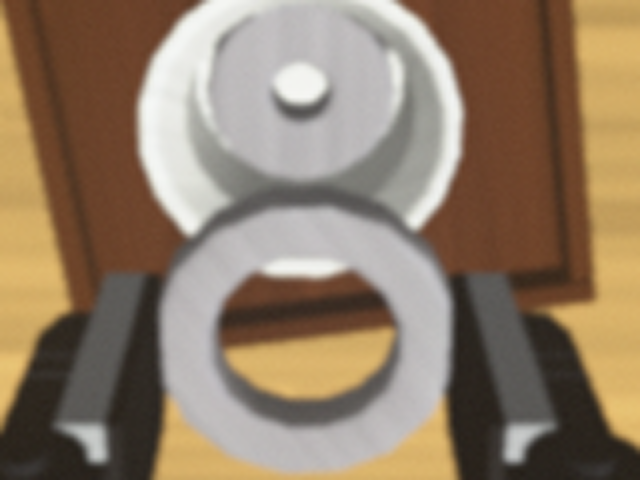

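Ring held level, centred over the tube. I'll lower it to the mouth and release.

Call:
step_arm --increments '[0.02,0,0,0,0.045,0,0,0,0.065,0,0,0,0.075,0,0,0,0.079,0,0,0,0.079,0,0,0,0.079,0,0,0]'

```text
time: 18.9
position: [0.4893, -0.2785, 0.0435]
tcp_rot: [-125.0, 89.9, -35.0]
contact_force: [-0.1, 0.0, -0.6]
gripper_width: 0.432
```

Call:
step_arm --increments '[0,0,0,0,0,0,0,0,0,0,0,0,-0.02,0,0,0,-0.06,0,0,0,-0.1,0,0,0,-0.117,0,0,0,-0.117,0,0,0]' --grip 0.45

```text
time: 19.9
position: [0.4897, -0.2788, 0.1611]
tcp_rot: [-121.9, 89.8, -31.9]
contact_force: [-0.6, -0.8, -1.2]
gripper_width: 0.723
```

Run:
```python
from m import *
c=snap('wrist'); q=proj(c,[.489,-.278,.03]).astype(int); print(q)
save(c,'w4.png',crop=(q[0]-60,q[1]-60,q[0]+60,q[1]+60),k=4)
go(c['s'],[.6705,-.108,.15],90); print(c['s']['joint_pos'].round(1))
```

```text
[316 192]
pos [ 0.4897 -0.2788  0.1611] psi 90.02 d [ 0.0113 -0.1809  0.1707] spin 0.021024693171966646 w 0.723 F [-0.6 -0.8 -1.2] t 19.9 xz [ 0.002 -0.001]
[-29.6  19.1  -3.6  67.2  -0.  -29.7]
```

View pics/w4.png

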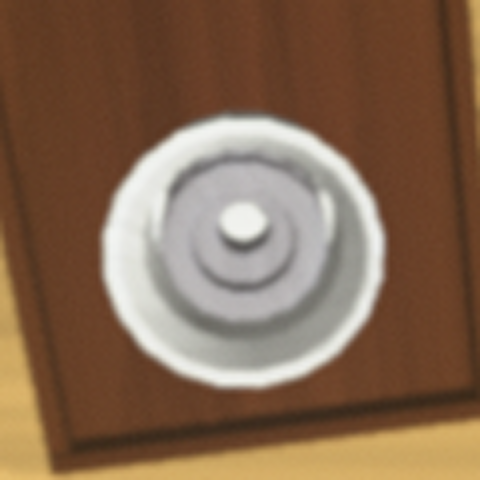

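The spacer lies flat on the collar (240,235). Twelve pictures viewed. On to the far spacer.

Call:
step_arm --increments '[0,-0.03,0.03,0,0,-0.065,0.06,0,0.005,-0.1,0.095,0,0.01,-0.135,0.13,0,0.011,-0.165,0.155,0,0.011,-0.181,0.171,0,0.011,-0.181,0.171,0,0.011,-0.181,0.171,0]'

```text
time: 20.95
position: [0.6689, -0.1075, 0.1476]
tcp_rot: [89.9, 89.9, 180.0]
contact_force: [-0.3, -0.4, -0.7]
gripper_width: 0.723
```

Run:
```python
from m import *
c=snap('wrist'); near(c,(.6705,-.108),8,lo=300,hi=20000); go(c['s'],[.6705,-.108,.001],90)
```

```text
blob [ 315.5  190.6 1152.5] cent [ 0.6692 -0.1074] circ 0.6694 -0.1074 0.0198
pos [ 0.6689 -0.1075  0.1476] psi 90.02 d [ 0.1466 -0.0019 -0.0005] spin 0.019824543375762005 w 0.723 F [-0.3 -0.4 -0.7] t 20.95 xz [-0.002  0.   ]
```

Call:
step_arm --increments '[0.03,0,0,0,0.07,0,0,0,0.105,0,0,0,0.125,0,0,0,0.14,0,0,0,0.147,0,0,0,0.147,0,0,0]'

```text
time: 21.88
position: [0.6698, -0.1075, 0.002]
tcp_rot: [-166.7, 90.0, -76.7]
contact_force: [0.2, -0.3, 0.7]
gripper_width: 0.727
```

Call:
step_arm --increments '[0,0,0,0,0,0,0,0,0,0,0,0,0,0,0,0,0,0,0,0]' --grip -1 --force 40

```text
time: 22.5
position: [0.6705, -0.1073, 0.0033]
tcp_rot: [-107.0, 89.9, -16.9]
contact_force: [-1.1, -0.3, 4.7]
gripper_width: 0.43
```

Call:
step_arm --increments '[-0.01,0,0,0,-0.03,0,0,0,-0.06,0,0,0,-0.09,0,0,0,-0.115,0,0,0,-0.12,0.02,-0.02,0,-0.12,0.05,-0.05,0,-0.12,0.085,-0.08,0,-0.12,0.12,-0.11,0,-0.12,0.15,-0.14,0,-0.12,0.17,-0.16,0,-0.12,0.181,-0.17,0,-0.12,0.181,-0.17,0,-0.12,0.181,-0.17,0]'

```text
time: 24.25
position: [0.4897, -0.2768, 0.122]
tcp_rot: [-93.4, 90.0, -3.3]
contact_force: [-0.3, -0.1, -0.7]
gripper_width: 0.428
```

Run:
```python
from m import *
c=snap('wrist'); save(c,'g4.png',crop=(240,150,400,300),k=3.5); go(c['s'],[.489,-.278,.045],90)
```

```text
pos [ 0.4897 -0.2768  0.122 ] psi 90.06 d [ 0.077   0.0008 -0.0012] spin 0.06289824621788398 w 0.428 F [-0.3 -0.1 -0.7] t 24.25 xz [ 0.001 -0.   ]
```

View pics/g4.png

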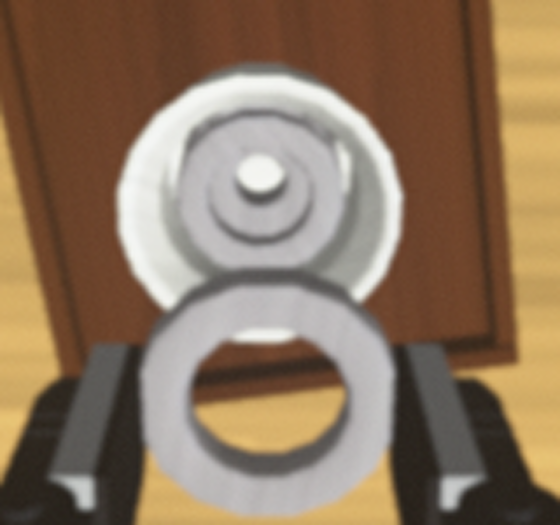

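The second spacer is held level over the tube. I'll lower and release as before.

Call:
step_arm --increments '[0.02,0,-0.001,0,0.045,0,-0.001,0,0.065,0,-0.001,0,0.075,0,-0.001,0,0.079,0,-0.001,0,0.079,0,-0.001,0,0.079,0,-0.001,0]'

```text
time: 25.18
position: [0.4894, -0.2785, 0.0435]
tcp_rot: [-124.1, 89.9, -34.1]
contact_force: [-0.3, 1.1, -0.1]
gripper_width: 0.432
```

Call:
step_arm --increments '[0,0,0,0,0,0,0,0,0,0,0,0,-0.02,0,0,0,-0.06,0,0,0,-0.1,0,0,0,-0.117,0,0,0,-0.117,0,0,0]' --grip 0.45

```text
time: 26.18
position: [0.4896, -0.2787, 0.1611]
tcp_rot: [-121.6, 89.8, -31.6]
contact_force: [1.1, -0.6, -0.4]
gripper_width: 0.724
```

Run:
```python
from m import *
c=snap('wrist'); q=proj(c,[.489,-.278,.03]).astype(int); print(q)
save(c,'w5.png',crop=(q[0]-60,q[1]-60,q[0]+60,q[1]+60),k=4)
go(c['s'],[.658,.1315,.15],90)
```

```text
[316 192]
pos [ 0.4896 -0.2787  0.1611] psi 90.02 d [ 0.0109 -0.1685  0.4102] spin 0.0213745755308139 w 0.724 F [ 1.1 -0.6 -0.4] t 26.175 xz [ 0.002 -0.001]
```

View pics/w5.png

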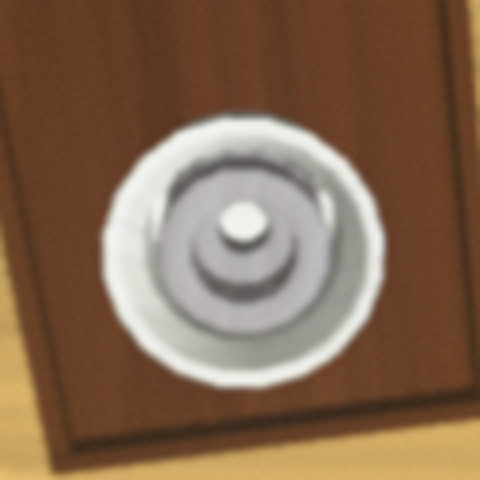

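All three sit in one flat column (240,245). Now the hex nut.

Call:
step_arm --increments '[0,-0.015,0.03,0,0,-0.03,0.07,0,0,-0.05,0.12,0,0,-0.07,0.17,0,0.005,-0.09,0.22,0,0.01,-0.11,0.27,0,0.011,-0.13,0.32,0,0.011,-0.15,0.36,0,0.011,-0.165,0.4,0,0.011,-0.1685,0.41,0,0.011,-0.1685,0.41,0]' --grip 0.35

```text
time: 27.6
position: [0.6566, 0.132, 0.1473]
tcp_rot: [108.4, 89.9, -161.5]
contact_force: [-0.2, 0.0, 0.6]
gripper_width: 0.675
```

Run:
```python
from m import *
c=snap('wrist'); b=near(c,(.658,.1315),14,lo=200,hi=20000)
hsv=cv2.cvtColor(c['color'],cv2.COLOR_RGB2HSV)
# top-face outline: hull of points cast to z=14mm; edges angles, smoothed radial profile
P=np.array([cast(c,x+0.,.014)[:2] for x in b[3][:,0,:]])*1000
H=cv2.convexHull(P.astype(np.float32)); 
for e in (1,1.5,2): 
    a=cv2.approxPolyDP(H,e,True)[:,0]; d=np.roll(a,-1,0)-a
    print(e,a.round(1).tolist(),np.c_[np.degrees(np.arctan2(d[:,1],d[:,0])),np.hypot(*d.T)].round(0).tolist())
q=b[:2]; q=np.array(q).astype(int); save(c,'hex.png',crop=(q[0]-35,q[1]-35,q[0]+35,q[1]+35),k=7)
go(c['s'],[.658,.1315,.15],90)
```

```text
blob [314.8 192.2 924.5] cent [0.6574 0.1313] circ 0.6574 0.1313 0.0187
1 [[638.2000122070312, 127.69999694824219], [650.7999877929688, 114.4000015258789], [665.7000122070312, 117.0], [669.7000122070312, 119.9000015258789], [673.7999877929688, 136.3000030517578], [663.5999755859375, 147.8000030517578], [647.7999877929688, 145.60000610351562], [642.0, 141.8000030517578]] [[-47.0, 18.0], [10.0, 15.0], [35.0, 5.0], [76.0, 17.0], [132.0, 15.0], [-172.0, 16.0], [-146.0, 7.0], [-105.0, 15.0]]
1.5 [[638.2000122070312, 127.69999694824219], [650.7999877929688, 114.4000015258789], [665.7000122070312, 117.0], [669.7000122070312, 119.9000015258789], [673.7999877929688, 136.3000030517578], [663.5999755859375, 147.8000030517578], [647.7999877929688, 145.60000610351562], [642.0, 141.8000030517578]] [[-47.0, 18.0], [10.0, 15.0], [35.0, 5.0], [76.0, 17.0], [132.0, 15.0], [-172.0, 16.0], [-146.0, 7.0], [-105.0, 15.0]]
2 [[638.2000122070312, 127.69999694824219], [650.7999877929688, 114.4000015258789], [665.7000122070312, 117.0], [669.7000122070312, 119.9000015258789], [673.7999877929688, 136.3000030517578], [663.5999755859375, 147.8000030517578], [647.7999877929688, 145.60000610351562], [642.0, 141.8000030517578]] [[-47.0, 18.0], [10.0, 15.0], [35.0, 5.0], [76.0, 17.0], [132.0, 15.0], [-172.0, 16.0], [-146.0, 7.0], [-105.0, 15.0]]
pos [0.6566 0.132  0.1473] psi 90.08 d [-0.0027 -0.0014 -0.0005] spin 0.08416637849512654 w 0.675 F [-0.2  0.   0.6] t 27.6 xz [-0.002 -0.001]
```

View pics/hex.png

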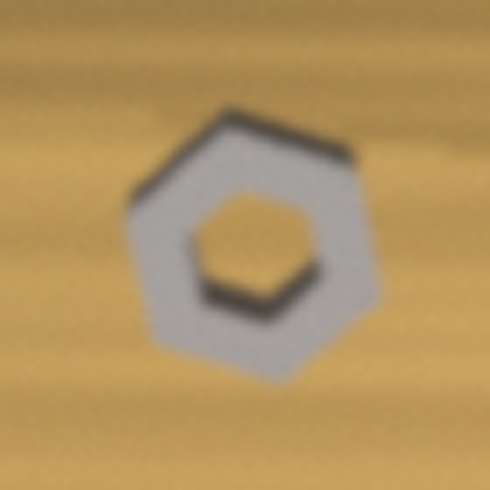

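Nut at (250,245), corners clear. The jaws need ψ≈102°, so I'll spin -12° and descend.

Call:
step_arm --increments '[0.02,-0.001,-0.001,-6,0.05,-0.001,-0.001,-12,0.085,-0.001,-0.001,-12,0.115,-0.001,-0.001,-12,0.135,-0.001,-0.001,-12,0.1435,-0.001,-0.001,-12,0.1435,-0.001,-0.001,-12]'

```text
time: 28.52
position: [0.6579, 0.1298, 0.0052]
tcp_rot: [105.9, 90.0, -152.2]
contact_force: [0.0, -0.2, 0.1]
gripper_width: 0.672
```

Call:
step_arm --increments '[0,0,0,0,0,0,0,0,0,0,0,0,0,0,0,0,0,0,0,0]' --grip -1 --force 50

```text
time: 29.15
position: [0.6591, 0.1307, 0.0067]
tcp_rot: [-105.9, 89.9, -3.9]
contact_force: [-1.4, -1.0, 6.9]
gripper_width: 0.352
```

Call:
step_arm --increments '[-0.01,0,0,0,-0.03,0,0,0,-0.06,0,0,0,-0.09,0,0,0,-0.11,0,0,0,-0.11,0,0,0]'

```text
time: 29.9
position: [0.6594, 0.1311, 0.1175]
tcp_rot: [-91.1, 89.8, 11.0]
contact_force: [0.5, -0.8, -0.6]
gripper_width: 0.352
```

Run:
```python
from m import *
go(manip.read_state(),[.3825,-.2942,.115],102)
```

```text
pos [0.6594 0.1311 0.1175] psi 102.03 d [ 0.0012  0.3594 -0.3582] spin 0.03322534830704171 w 0.352 F [ 0.5 -0.8 -0.6] t 29.9 xz [0.004 0.001]
```

Call:
step_arm --increments '[0,0.015,-0.015,0,0,0.04,-0.04,0,0,0.07,-0.07,0,0,0.1,-0.1,0,0,0.13,-0.13,0,0,0.16,-0.16,0,0,0.19,-0.19,0,0,0.22,-0.22,0,0,0.25,-0.25,0,0,0.28,-0.28,0,0,0.31,-0.31,0,0,0.335,-0.335,0,0,0.35,-0.35,0,0,0.359,-0.358,0,0,0.359,-0.358,0,0,0.359,-0.358,0]'

```text
time: 31.9
position: [0.382, -0.2936, 0.1152]
tcp_rot: [11.4, 90.0, 113.4]
contact_force: [-0.0, -0.5, -0.6]
gripper_width: 0.354
```

Run:
```python
from m import *
c=snap('wrist'); go(c['s'],[.3825,-.2942,.02],102)
t=snap('top'); near(t,(.3825,-.2942),17,lo=300)
```

```text
pos [ 0.382  -0.2936  0.1152] psi 102.05 d [ 0.0952 -0.0004 -0.0007] spin 0.054087335187318786 w 0.354 F [-0.  -0.5 -0.6] t 31.9 xz [-0.  0.]
blob [458.1 245.7 834.5] cent [ 0.3859 -0.2918] circ 0.384 -0.2965 0.0419
```

Call:
step_arm --increments '[0.03,0,0,0,0.06,0,0,0,0.08,0,0,0,0.092,0,0,0,0.097,0,0,0,0.097,0,0,0,0.097,0,0,0]'

```text
time: 32.88
position: [0.3822, -0.2945, 0.019]
tcp_rot: [-143.6, 89.9, -41.5]
contact_force: [0.1, -0.3, 0.2]
gripper_width: 0.355
```

Call:
step_arm --increments '[0,0,0,0,0,0,0,0,0,0,0,0,0,0,0,0,-0.02,0,0,0,-0.06,0,0,0,-0.1,0,0,0,-0.14,0,0,0,-0.18,0,0,0,-0.18,0,0,0]' --grip 0.1

```text
time: 34.12
position: [0.3831, -0.2952, 0.2012]
tcp_rot: [-140.8, 89.7, -38.8]
contact_force: [-0.4, 0.3, -0.2]
gripper_width: 0.55
```

Run:
```python
from m import *
c=snap('wrist'); save(c,'end.png',k=1.25); go(c['s'],[.3825,-.2942,.02],102)
t=snap('top')
for n,p,h in (('wide',(.557,.1152),8),('disc',(.5433,-.1292),8),('sq',(.4325,.0029),14)): print(n); near(t,p,h)
```

```text
pos [ 0.3831 -0.2952  0.2012] psi 102.03 d [0.1812 0.001  0.0018] spin 0.02528983643696847 w 0.55 F [-0.4  0.3 -0.2] t 34.125 xz [ 0.004 -0.003]
wide
blob [270.7 172.4 414.5] cent [0.557  0.1152] circ 0.5569 0.1151 0.0268
disc
blob [380.4 176.2 223.5] cent [ 0.5433 -0.1292] circ 0.5433 -0.129 0.02
sq
blob [322.1 227.1 192. ] cent [0.4325 0.0029] circ 0.4326 0.0022 0.021
```

View pics/end.png

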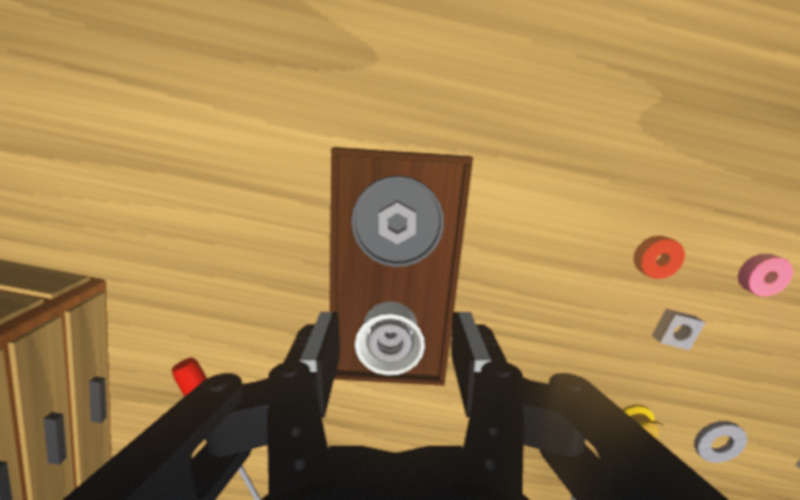

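The nut lies flat in the dish (397,222), the column is in the tube (390,342), and the look-alikes haven't moved. The arm is clear, so I'm handing in.

```bash
python3 -c "
from station import manip
print(manip.hand_in())"
```

```text
the job is handed in; nothing more can be done
None
```

The job is done and handed in at about 34 s of the 96 s allowed. The collar went flat into the tube first, then both spacers flat on top of it, and the hex nut is flat in the dish.

- **Placement:** the wrist camera showed each tube part lying flat after its drop. The last picture showed the nut flat in the dish, the column in the tube and the gripper clear of everything.
- **Look-alikes:** the wide ring, disc and square nut measured at their starting positions in the top camera. I checked the red and pink rings by eye only; they looked undisturbed.
- **What went wrong on the way:** the first move stopped about 0.3 m short of the collar because of my arithmetic. The first grasp on the near spacer shut above the ring; I repeated it about 5 mm lower and it held. I also regrasped the collar higher on purpose, and setting it down pressed the bench with about 17 N.

Apart from the missed grasp, no check failed. The cameras' position estimates mostly differed by about 2 mm. The scene camera's colour-blob estimate for the tube was about 13 mm off, so I used the wrist camera for that.

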